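# Refit the sprung paper-roll spindle in its counter holder

### The arm

A 6-joint arm with a two-finger parallel gripper is mounted at the origin on a cart in front of the work surface, level with it; the furniture and walls round the work are solid. World frame = base frame: x ahead of the robot, y to its left, z up, the work surface at z = 0. Lengths are in m, angles in rad, forces in N, time in s.
With the tool pointing down it reaches from about 0.3 to 0.75 m from the base axis. Payload 8.5 kg.
Tool frame: the origin (TCP) lies on the centre line of the jaws, within the pads' length; the fingertips stand 19 mm ahead of it and the grasp point (between the pads) is the TCP; z points along the fingers, y is the line along which they close (so a half turn about z gives the same grasp; the last joint's range is limited). The gripper opens to 88 mm and grips with 3 to 60 N. Pads are 18 mm wide; open, the fingers measure 123 mm over their backs; the gripper's body (75 mm by 187 mm) begins 45 mm behind the grasp point.
Start: joints at [-1.442, 0.381, 1.297, -0, 1.464, -0.215], TCP at [0.185, -0.518, 0.258] pointing down, gripper open.
Joint ranges: [-3.11, 3.11], [-0.89, 2.33], [0.22, 2.48], [-1.42, 4.56], [0.17, 2.85], [-2.88, 2.88]. Speed limits (rad/s): [2.39, 2.39, 3.14, 3.14, 3.14, 3.14].

### API

Orientations are given as a unit quaternion [x, y, z, w].
In Python, from workcell import robot gives the robot as it stands. Calls block until the motion is done:
- robot.goto(position, orientation): joint-space move of the TCP to a pose.
- robot.move_straight(position, vel=0.15, ori=None, threshold=None): straight line of the TCP; ori=None keeps the orientation; vel is the mean speed in m/s. With threshold (N) it stops when the force on the tool has changed by that much, and returns True; else False.
- robot.goto_joints(angles): joint-space move.
- robot.set_gripper(opening, newtons=None): opening from 0.0 (shut) to 1.0 (fully open); newtons is the grip in N (None keeps the last); returns when the fingers have stopped.
- robot.dwell(seconds).
- robot.inverse_kinematics(position, orientation): joint angles nearest the present ones, or None.
- robot.state(): the state.
- robot.grab_frame(name): name is "scene" or "top"; returns a dict with "image" (420x560x3 uint8, blue, green, red), "fx", "fy", "cx", "cy" (pixels), "rvec" (rotation vector, rad) and "tvec" (3), from world to camera coordinates, as OpenCV has them. Camera axes: x right, y down, z forward; pixel columns grow to the right and rows downward; lengths in m; the calibration is good to about 2 mm. A picture is of the moment at which its call begins. There is no depth.
A pose or a line that the arm cannot do raises robot.MotionError and nothing moves.
- robot.finish_job(): hands the job in; it is judged then, once.
The state is a dict: "time": time; "q": joint angles; "joint_vel": joint speeds; "effort": joint torques, N m; "position": TCP position; "ee_rot": TCP orientation; "wrist_force": force on the tool from outside, world axes, zero at the start; "wrist_torque": the same for the moment, N m; "opening": opening from 0.0 (shut) to 1.0 (fully open); "gripper_force": force on a finger pad.
Only numpy, scipy, OpenCV 4.12 (cv2) and the standard library are available. Lean on these libraries where they do the work, as an engineer would, in place of code of your own. Each camera call takes 0.05 s, during which the arm holds its last target. There are 200 camera calls.

### The job

Put the spare paper roll back in its holder: lift it off the wooden rest, press its sprung steel plunger against the tall cheek until the spindle fits between the two cheeks, and let it out so that the plunger sits fully in the cup of the tall cheek and the fixed pin fully in the cup of the low cheek. Let go of the roll, and only then swing the wire tear bar up from the front and over until it rests on its stop. Do not disturb the cup, the jug and the label roll.

Things in the scene. Friction and masses are not known exactly. Their poses are not given: they have to be found in the camera images.
- holder: roll holder, fixed; origin on the counter in the middle of its gap, x to its back (away from the robot), y from the low to the tall cheek. Wooden base x -84..42, y -97..97, 10 mm thick. Two grey cheeks, x -25..25, 16 mm thick, flat inner faces at y = +61 (tall, top z = 118) and y = -61 (low, top z = 77): a gap of 122 mm. A round end cup is sunk in each inner face
- cup_tall (a point): centre of the bottom of the end cup in the tall cheek, holder (0, +70, 62) mm: a 14 mm bore, 9 mm deep from the inner face, with a 3 mm chamfer; takes the plunger
- cup_low (a point): centre of the bottom of the like end cup in the low cheek, holder (0, -70, 62) mm; takes the fixed pin
- tear_bar (a joint): hinge angle (rad) of the tear bar, a U of 10 mm steel wire, side arms at holder y = +-86, hinge axis along y at holder x = -70, z = 20 mm. 0 = closed on its stop, 20 degrees past upright toward the roll; it grows as the bar goes forward and down, 1.7 = fully down; starts at 1.0 to 1.5. It stays where it is left (friction 0.07 N m)
- bar_mid (a point): middle of the tear bar's round crossbar, 75 mm from the hinge axis: holder x = -70 - 75 cos(a), z = 20 + 75 sin(a) mm with a = 1.92 - angle (closed: x = -44, z = 90). Pinched from above it turns between the fingers
- rest: low wooden rest fixed to the counter, 40 x 80 x 12 mm with two ridges along y, on which the spare roll lies; origin: centre of its underside
- spindle: white paper roll, 52 mm across, 76 mm long, fixed on a spindle along y; 0.12 to 0.19 kg; origin on the axis in mid-roll, 34.5 mm above the counter at the start. 14 mm shoulders to y = +-50; toward -y a fixed grey pin, toward +y a sprung steel plunger, both 9 mm thick. 144 mm long free, 140 seated: press in over 22 mm to enter the gap. Starts with the plunger on the tall cheek's side (+y)
- pin_tip (a point): round end of the fixed pin, spindle (0, -64, 0) mm
- plunger_tip (a point): round end of the sprung plunger, spindle (0, +80, 0) mm when free; moves with the plunger
- plunger (a joint): how far the plunger is pressed in (m): 0 = free, 0.029 = fully in, 0.004 when seated in both cups; the spring pushes out with 1.4 N at 0 rising to 4.9 N at 0.029
- cup: small cream cup 59 x 84 x 56 mm at the back, bystander; origin: centre of its underside
- jug: small yellow milk jug 67 x 103 x 85 mm between holder and rest, bystander; origin: centre of its underside
- labels: flat roll of white labels 89 mm across, 33 mm tall, in front between holder and rest, bystander; origin: centre of its underside

How it is judged:
By the outcome, as a careful person would: the job done as asked, in the order asked, and still so for the second after the job is handed in, with the robot touching nothing.
It also fails if it takes over 58 s, if anything falls off the work surface, if the arm or the gripper's body presses on something with over 40 N, if the wrist force passes 120 N, or if a joint passes its speed limit or range.

## Working session

There is one attempt and no reset: what is moved stays moved. The work goes in short steps, each a Python script; the robot and the scene stay as the last script left them, time stands still between calls to the robot, and variables do not carry over. Pictures are saved under pics/ and viewed, at most 10 in all, crops included, and the job is handed in when it is done.

```bash
ls; mkdir -p pics
python3 - <<'E'
from workcell import robot
import cv2,numpy as np
s=robot.state();print(s['time'],s['position'],s['ee_rot'],s['opening'])
for n in('scene','top'):
    f=robot.grab_frame(n);cv2.imwrite(f'pics/{n}0.png',f['image']);np.save(f'pics/{n}0.npy',f,allow_pickle=True)
    R=cv2.Rodrigues(np.array(f['rvec']))[0];print(n,f['fx'],f['cx'],f['cy'],'cam at',-R.T@np.array(f['tvec']).ravel(),R[2])
E
```

```text
pics
0.0 [ 0.18536473 -0.51754176  0.25717661] [ 9.85256308e-01  1.71083341e-01  2.63420840e-05 -7.05089138e-04] 1.0005391085514825
scene 395.97861261401664 279.3276970397361 213.5055818930205 cam at [ 0.22911886 -0.61282264  0.4226814 ] [ 0.42808586  0.81935737 -0.38130826]
top 415.7663355116535 275.1800523227623 214.1899226244257 cam at [0.52483522 0.07647112 1.14058845] [ 0.0596787  -0.01498809 -0.99810511]
```

```bash
sleep 1; ls . pics
```

```text
.:
pics

pics:
scene0.npy
scene0.png
top0.npy
top0.png
```

View pics/scene0.png

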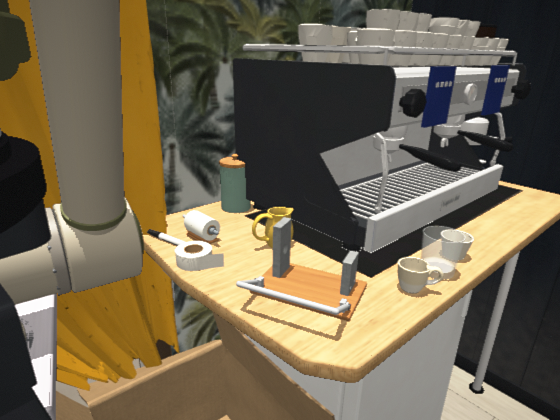

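View pics/top0.png

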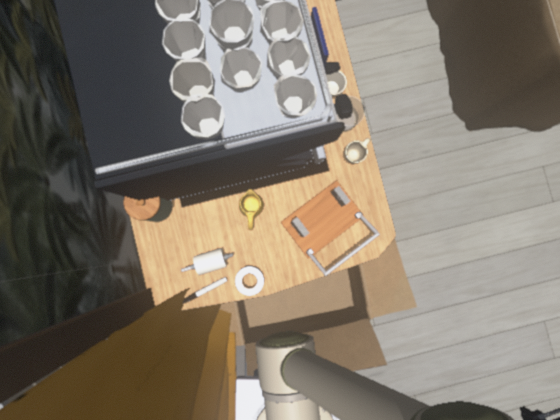

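The scene view shows the roll at about (203,225), the tall cheek at (282,247), the low cheek at (349,271), the crossbar from (240,287) to (345,310) and the jug at (280,225). In the top view the roll is at (208,262), the tall cheek at (299,227), the low cheek at (341,195), the bar corners at (324,270) and (377,235), the jug at (251,207) and the labels at (250,281).

Run:
```python
import cv2
a=cv2.imread('pics/scene0.png')[195:325,140:380];b=cv2.imread('pics/top0.png')[165:295,170:390]
cv2.imwrite('pics/c1.png',cv2.resize(a,(792,429),interpolation=cv2.INTER_CUBIC))   # 3.3x
cv2.imwrite('pics/c2.png',cv2.resize(b,(770,455),interpolation=cv2.INTER_CUBIC))   # 3.5x
```

```text
(no output)
```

View pics/c1.png

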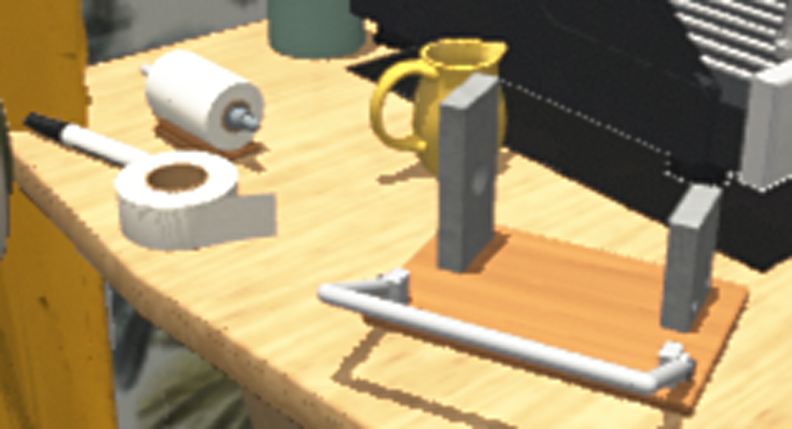

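View pics/c2.png

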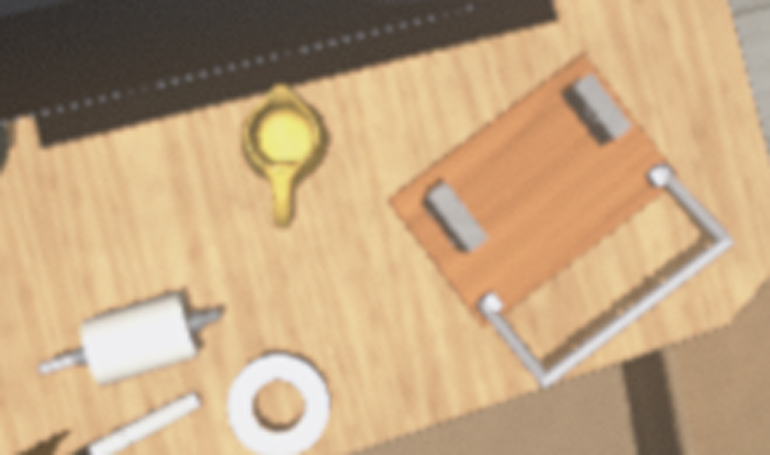

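Both crops are clear. In the top crop the base corners are at (586,55), (390,200) and (485,325), and the spindle tips at (42,369) and (222,313). In the scene crop the cheek tops are near (470,92) and (695,203), and the tall cup mouth is at (478,183). Next I triangulate.

```bash
cat > u.py <<'E'
import numpy as np,cv2
def cam(f):
    R=cv2.Rodrigues(np.array(f['rvec'],float))[0];t=np.array(f['tvec'],float).ravel()
    return R,-R.T@t,np.array([[f['fx'],0,f['cx']],[0,f['fy'],f['cy']],[0,0,1]])
def ray(f,p):
    R,c,K=cam(f);d=R.T@np.linalg.solve(K,[p[0],p[1],1.]);return c,d/np.linalg.norm(d)
def plane(f,p,z):
    c,d=ray(f,p);return c+d*(z-c[2])/d[2]
def tri(f,p,g,q):
    c,d=ray(f,p);e,h=ray(g,q);s=np.linalg.lstsq(np.c_[d,-h],e-c,rcond=None)[0]
    a,b=c+s[0]*d,e+s[1]*h;return (a+b)/2,np.linalg.norm(a-b)
S=lambda p:((p[0]+.5)/3.3-.5+140,(p[1]+.5)/3.3-.5+195)
T=lambda p:((p[0]+.5)/3.5-.5+170,(p[1]+.5)/3.5-.5+165)
E
python3 - <<'E'
from u import *
np.set_printoptions(precision=4,suppress=True)
s=np.load('pics/scene0.npy',allow_pickle=True).item();t=np.load('pics/top0.npy',allow_pickle=True).item()
P=dict(tall_top=((470,92),(457,212)),low_top=((694,203),(598,101)),base_bl=((747,290),(586,55)),base_ft=((365,320),(485,325)),
 barT=((325,292),(546,378)),barL=((645,383),(727,241)),pin=((258,122),(222,313)),plg=((145,70),(42,369)))
for k,(a,b) in P.items():
    x,e=tri(s,S(a),t,T(b));print(k,x*1e3,'gap',e*1e3)
print('top base z10:',[plane(t,T(p),.01)[:2]*1e3 for p in((586,55),(390,200),(485,325))])
print('scene base z10:',[plane(s,S(p),.01)[:2]*1e3 for p in((747,290),(365,320),(690,410))])
print('tip top z34.5',[plane(t,T(p),.0345)[:2]*1e3 for p in((42,369),(222,313))])
print('tip sc z34.5',[plane(s,S(p),.0345)[:2]*1e3 for p in((145,70),(258,122))])
print('cheek top:',plane(t,T((457,212)),.118)*1e3,plane(t,T((598,101)),.077)*1e3,'sc',plane(s,S((470,92)),.118)*1e3,plane(s,S((694,203)),.077)*1e3,'cupmouth sc z62',plane(s,S((478,183)),.062)*1e3)
# roll mask in top
im=t['image'];hsv=cv2.cvtColor(im,cv2.COLOR_BGR2HSV)
m=((hsv[...,1]<60)&(hsv[...,2]>170)).astype(np.uint8);m[:245]=0;m[275:]=0;m[:,:190]=0;m[:,228:]=0
c=max(cv2.findContours(m,0,2)[0],key=cv2.contourArea);r=cv2.minAreaRect(c);print(r,plane(t,r[0],.0345)*1e3)
# orange base
m=((hsv[...,0]<13)&(hsv[...,1]>110)&(hsv[...,2]>100)).astype(np.uint8);m[:175]=0;m[262:]=0;m[:,:275]=0;m[:,:].T[375:]=0
c=max(cv2.findContours(m,0,2)[0],key=cv2.contourArea);h=cv2.minAreaRect(c);b=cv2.boxPoints(h);print(h,[plane(t,p,.01)[:2]*1e3 for p in b],plane(t,h[0],.01)*1e3)
E
```

```text
tall_top [557.9804  -0.0776 117.4251] gap 4.156205775433267
low_top [ 643.3423 -106.0541   77.2635] gap 3.0927671746922694
base_bl [ 687.1437 -108.0348   10.3463] gap 2.642965620760207
base_ft [475.5127 -32.2648   4.0372] gap 1.2284324521116399
barT [437.912  -72.5357  55.8785] gap 4.136820957258859
barL [ 542.5186 -207.3301   55.8233] gap 2.508745618197046
pin [482.8901 169.3519  40.5767] gap 1.5502314528865118
plg [439.0314 303.935   35.2156] gap 0.7502494816942118
top base z10: [array([ 688.2959, -108.873 ]), array([571.995 ,  43.1276]), array([476.3338, -31.9331])]
scene base z10: [array([ 686.1611, -107.2102]), array([471.4467, -40.2953]), array([ 588.0883, -184.7843])]
tip top z34.5 [array([439.3374, 303.9699]), array([483.393 , 169.5998])]
tip sc z34.5 [array([439.0872, 305.8461]), array([486.2188, 182.1572])]
cheek top: [559.8223  -0.9673 118.    ] [ 644.6729 -106.9855   77.    ] sc [555.3648  -0.578  118.    ] [ 642.0454 -105.2525   77.    ] cupmouth sc z62 [557.9307  -8.7652  62.    ]
((206.5550537109375, 262.1835021972656), (19.252307891845703, 35.63113784790039), 73.3007583618164) [460.9926 239.0317  34.5   ]
((306.5, 254.5), (1.4142135381698608, 0.0), -135.0) [array([483.0333, -28.5605]), array([483.0333, -28.5605]), array([485.6929, -25.8143]), array([485.6929, -25.8143])] [484.3631 -27.1875  10.    ]
```

```bash
cat >> u.py <<'E'
from scipy.spatial.transform import Rotation as Ro
def quat(th):
    c,s=np.cos(th),np.sin(th);return Ro.from_matrix([[c,s,0],[s,-c,0],[0,0,-1]]).as_quat()
E
python3 - <<'E'
from u import *
from workcell import robot
np.set_printoptions(precision=4,suppress=True)
o=np.array([.4634,.2298]);ths={'pin':np.arctan2(-.95,.311),'plg':np.arctan2(.95,-.311)}
for k,th in ths.items():
    print(k,[robot.inverse_kinematics([*p],quat(a)) for p,a in (((*o,.038),th),((.6,-.055,.1),th+.35),((.49,-.14,.07),th+.35))])
s=np.load('pics/scene0.npy',allow_pickle=True).item();t=np.load('pics/top0.npy',allow_pickle=True).item()
hsv=cv2.cvtColor(t['image'],cv2.COLOR_BGR2HSV)
print(hsv[215,325],hsv[215,270],hsv[227,299],hsv[194,341],hsv[225,292])
g=cv2.cvtColor(t['image'],cv2.COLOR_BGR2GRAY)
print(hsv[214:240:2,288:312:2,2],'\n',hsv[214:240:2,288:312:2,1])
E
```

```text
pin [None, array([-0.2877,  0.6197,  1.3681, -0.    ,  1.1538,  2.1875]), array([-0.511 ,  0.536 ,  1.6689, -0.    ,  0.9367,  1.9643])]
plg [array([ 0.2312,  0.5976,  1.6746, -0.    ,  0.8694, -0.0852]), array([-0.2877,  0.6197,  1.3681, -0.    ,  1.1538, -0.9541]), array([-0.511 ,  0.536 ,  1.6689, -0.    ,  0.9367, -1.1773])]
[ 13 130 208] [ 19  89 232] [ 10  12 189] [ 17  10 187] [ 12  80 143]
[[224 205 206 217 219 224 224 218 214 209 211 213]
 [195 214 217 189 183 222 218 213 209 211 213 214]
 [215 218 168 162 183 198 212 210 211 214 214 215]
 [222 207 155 193 196 194 201 212 214 215 214 213]
 [227 177 121 180 194 194 188 208 216 214 213 215]
 [224 198 116 136 188 192 189 198 212 214 217 214]
 [214 205 171 115 151 189 188 189 203 216 214 209]
 [208 210 213 168 111 168 187 187 187 193 208 212]
 [208 216 217 213 143 122 179 193 192 196 208 218]
 [207 215 215 214 201 124 132 186 189 189 198 222]
 [221 201 214 216 217 186 118 149 188 195 217 223]
 [231 224 210 213 211 209 169 139 190 221 223 219]
 [233 232 204 203 213 216 220 220 223 222 219 218]] 
 [[ 93 112 129 132 129 130 128 131 130 128 129 129]
 [118 131 133 130 117 124 130 132 129 131 133 129]
 [130 130 124  66  24  66 126 130 132 130 129 129]
 [129 129  61  16   9  14  86 131 129 129 131 132]
 [126 120  36  13  11  11  23 107 130 130 129 132]
 [130 126  73  24  12  11  11  39 121 131 130 130]
 [130 128 101  62  22  13  14  13  70 128 131 131]
 [130 130 129 114  57  15  10  11  14  75 131 130]
 [129 129 127 129 103  38  13   9   9  27 104 130]
 [112 129 129 131 126  82  27  10  11   9  45 122]
 [ 95 121 132 129 130 103  61  21  12  29  94 126]
 [ 88  96 124 132 131 129 116  88  64 105 127 129]
 [ 88  89 106 131 131 130 130 130 126 128 129 127]]
```

Run:
```python
from u import *
from workcell import robot
np.set_printoptions(precision=4,suppress=True)
t=np.load('pics/top0.npy',allow_pickle=True).item()
hsv=cv2.cvtColor(cv2.resize(t['image'],None,fx=4,fy=4,interpolation=cv2.INTER_LINEAR),cv2.COLOR_BGR2HSV)
W=lambda p:((p[0]+.5)/4-.5,(p[1]+.5)/4-.5)
def blob(m,x0,x1,y0,y1):
    k=np.zeros(m.shape,np.uint8);k[y0*4:y1*4,x0*4:x1*4]=m[y0*4:y1*4,x0*4:x1*4]
    c=max(cv2.findContours(k,0,2)[0],key=cv2.contourArea);return cv2.minAreaRect(c)
g=(hsv[...,1]<68)&(hsv[...,2]>160)
C=[]
for b,z in(((288,312,214,242),.118),((328,354,182,208),.077)):
    r=blob(g,*b);C.append(plane(t,W(r[0]),z));p=[plane(t,W(q),z) for q in cv2.boxPoints(r)]
    print(C[-1]*1e3,'size',np.linalg.norm(p[0]-p[1])*1e3,np.linalg.norm(p[1]-p[2])*1e3)
d=C[0]-C[1];print('cheek mid',(C[0]+C[1])[:2]/2*1e3,'len',np.linalg.norm(d[:2]),'yaw',np.degrees(np.arctan2(-d[0],d[1])))
r=blob((hsv[...,0]<=16)&(hsv[...,1]>108),270,375,170,265);p=np.array([plane(t,W(q),.01)[:2]*1e3 for q in cv2.boxPoints(r)]);print('base',p)
d=p-np.roll(p,1,0);print(np.linalg.norm(d,axis=1),np.degrees(np.arctan2(d[:,1],d[:,0])),p.mean(0))
# grasp
q=quat(np.arctan2(.95,-.311));o=[.4634,.2298]
robot.set_gripper(.85,40);robot.goto([*o,.16],q);robot.move_straight([*o,.038],vel=.12)
robot.set_gripper(0,40);st=robot.state();print(st['time'],st['opening']*88,st['gripper_force'],st['position'])
robot.move_straight([*o,.20],vel=.15);robot.dwell(.2)
st=robot.state();print(st['time'],st['opening']*88,st['wrist_force'])
```

```text
[557.3434  -1.4263 118.    ] size 16.644184807140906 51.034485137799045
[ 641.9061 -110.6866   77.    ] size 16.476575475720658 50.70425645479488
cheek mid [599.6247 -56.0565] len 0.13816173624635913 yaw 37.738327095492195
base [[ 571.2877   48.0531]
 [ 693.4402 -104.9363]
 [ 592.1956 -184.6   ]
 [ 471.4042  -31.589 ]]
[127.7481 195.7728 128.8285 194.9433] [  38.5671  -51.3948 -141.8028  128.2886] [582.0819 -68.268 ]
4.975 50.948551043120716 40.00124640762806 [0.4646 0.2301 0.0386]
6.4083 50.980389307602756 [-0.1027 -0.6578 -1.7007]
```

```bash
cat >> u.py <<'E'
YAW=np.radians(38.0);HO=np.array([.5992,-.0558])
hx=np.array([np.cos(YAW),np.sin(YAW)]);hy=np.array([-np.sin(YAW),np.cos(YAW)])
Q=quat(YAW+np.pi/2)
def H(x,y,z): return [*(HO+hx*x*1e-3+hy*y*1e-3),z*1e-3]   # holder mm -> world m
def inH(p): d=np.asarray(p)[:2]-HO;return np.array([d@hx,d@hy,p[2]])*1e3
E
python3 - <<'E'
from u import *
from workcell import robot
np.set_printoptions(precision=4,suppress=True)
robot.goto(H(0,-27,200),Q);robot.move_straight(H(0,-27,139),vel=.12);robot.dwell(.3)
st=robot.state();print(st['time'],inH(st['position']),st['wrist_force'])
for n in('scene','top'):
    f=robot.grab_frame(n);np.save(f'pics/{n}1.npy',f,allow_pickle=True)
    im=f['image'][175:315,220:400] if n=='scene' else f['image'][150:290,250:400]
    cv2.imwrite(f'pics/{n}1.png',cv2.resize(im,None,fx=4,fy=4,interpolation=cv2.INTER_CUBIC))
E
```

```text
8.6583 [  0.0658 -27.115  139.5366] [-0.1025 -0.0493 -1.4291]
```

View pics/scene1.png

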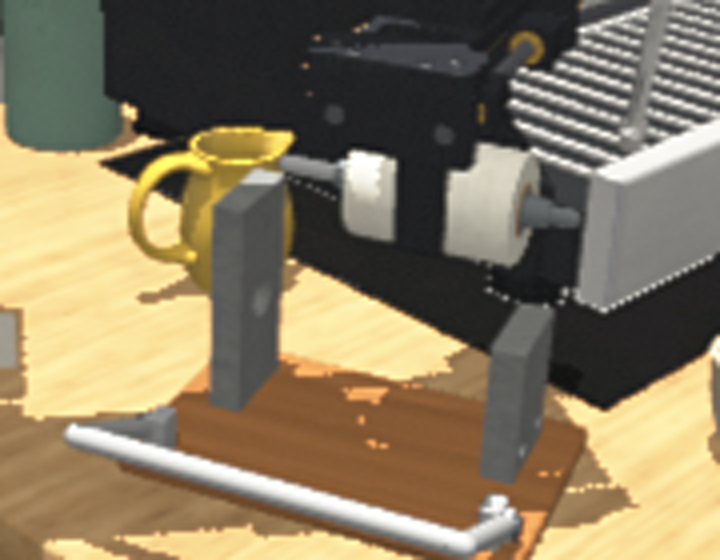

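View pics/top1.png

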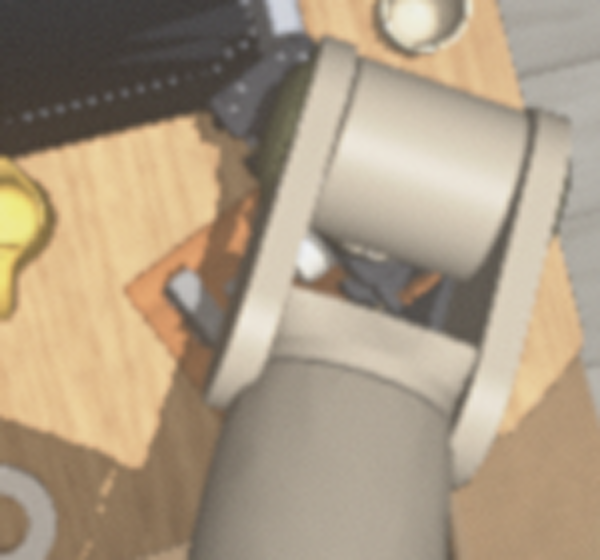

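In the scene view the plunger tip is at crop (283,163), the pin tip at (578,218) and the tall cup mouth at (262,303). The roll is level and squarely held. The top view is mostly blocked by the arm.

Run:
```python
from u import *
np.set_printoptions(precision=2,suppress=True)
s=np.load('pics/scene1.npy',allow_pickle=True).item()
W=lambda p:((p[0]+.5)/4-.5+220,(p[1]+.5)/4-.5+175)
def vert(p,x):
    c,d=ray(s,W(p));n=np.array([*hx,0]);k=((HO+hx*x*1e-3)@hx-c@n)/(d@n);return inH(c+k*d)
for k,p,x in(('plg',(283,163),0),('pin',(578,218),0),('tallfronttopouter',(216,188),-25),('tall front top inner',(246,192),-25),('low front top outer..',(491,350),-25),('low front top inner',(520,355),-25),('tall back top inner',(285,175),25),('low back',(551,310),25)): print(k,vert(p,x))
c,d=ray(s,W((262,303)));k=((HO+hy*.061)@hy-c[:2]@hy)/(d[:2]@hy);print('cup mouth on y=61',inH(c+k*d))
```

```text
plg [  0.    54.05 135.85]
pin [ -0.   -86.14 137.19]
tallfronttopouter [-25.    76.86 128.08]
tall front top inner [-25.    61.55 129.17]
low front top outer.. [-25.   -59.39  77.29]
low front top inner [-25.   -72.52  78.14]
tall back top inner [ 25.    63.21 118.42]
low back [ 25.   -73.53  77.06]
cup mouth on y=61 [-3.86 61.   61.9 ]
```

Run:
```python
from u import *
from workcell import robot
np.set_printoptions(precision=2,suppress=True)
def rep(l):
    st=robot.state();w=np.array(st['wrist_force']);print(l,round(st['time'],2),inH(st['position']),'F hx hy z',w[:2]@hx,w[:2]@hy,w[2]);return w[:2]@hy
robot.move_straight(H(0,-27,111.5),vel=.06);f0=rep('down')
print(robot.move_straight(H(0,-8,111.5),vel=.012,threshold=.8));rep('touch')
robot.move_straight(H(0,-4,111.5),vel=.03);rep('-4')
robot.move_straight(H(0,4,111.5),vel=.03);robot.dwell(.2);rep('+4')
```

```text
down 9.37 [  0.04 -27.07 111.4 ] F hx hy z 0.9003585414381388 -0.3081215808473622 -0.8174469587655289
True
touch 10.16 [ -0.09 -19.45 111.04] F hx hy z 0.8617404961700987 -1.604700836022149 -1.6657290496241912
-4 10.82 [  0.01  -4.15 111.54] F hx hy z -0.23488975485754837 -3.3449258322079327 -1.0761794009303296
+4 11.44 [  0.01   3.86 111.5 ] F hx hy z 0.540477008976953 -4.160482389946721 -1.3855713841470498
```

Run:
```python
from u import *
from workcell import robot
np.set_printoptions(precision=2,suppress=True)
def rep(l):
    st=robot.state();w=np.array(st['wrist_force']);print(l,round(st['time'],2),inH(st['position']),'F hx hy z',w[:2]@hx,w[:2]@hy,w[2],st['opening']*88)
robot.move_straight(H(0,5,111.5),vel=.03)
for z in (90,80,74,70,68,66.3):
    if robot.move_straight(H(0,5,z),vel=.05,threshold=8): print('HIT');rep(z);break
    rep(z)
robot.dwell(.2);rep('end')
f=robot.grab_frame('scene');np.save('pics/scene2.npy',f,allow_pickle=True)
cv2.imwrite('pics/scene2.png',cv2.resize(f['image'][185:315,220:400],None,fx=4,fy=4,interpolation=cv2.INTER_CUBIC))
```

```text
90 12.28 [-0.2   5.13 89.52] F hx hy z -0.9528219804541018 -4.243254066514753 -2.560726172825234 50.92633983629274
80 12.62 [-0.    5.15 79.51] F hx hy z 1.346984402882387 -5.320054421285562 -2.114438087824248 50.92552680509811
74 12.89 [-0.11  5.25 73.46] F hx hy z 0.23830988154120325 -4.5849920332084135 -3.8982445533567724 50.796923448127515
70 13.14 [-0.08  5.27 69.59] F hx hy z 0.08647125479535633 -3.8127260156679066 -2.573117547633476 51.33440985971623
68 13.39 [-0.    5.03 68.08] F hx hy z 0.5827578628897583 -3.097749358334689 -0.8308579062185224 51.047129476079235
66.3 13.64 [ 0.08  4.97 66.41] F hx hy z 0.27796815363978356 -3.568345734938444 -0.09325874719460928 51.284843541017864
end 13.84 [ 0.05  4.96 66.4 ] F hx hy z 0.6395827996947738 -3.83600376764094 -0.7563722626658528 51.22960576759464
```

View pics/scene2.png

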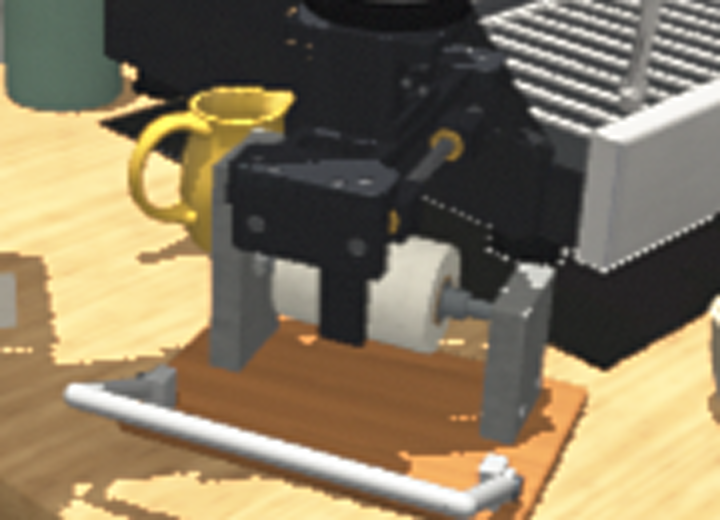

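The plunger is at the tall cheek and the pin at crop (490,308), just inside the low cheek near its cup height. Next I ease it toward the low cheek.

Run:
```python
from u import *
from workcell import robot
np.set_printoptions(precision=2,suppress=True)
def rep(l):
    st=robot.state();w=np.array(st['wrist_force']);print(l,round(st['time'],2),inH(st['position']),'F hx hy z',w[:2]@hx,w[:2]@hy,w[2],'T',np.array(st['wrist_torque']))
rep(0)
for y in (3,1,-1,-3,-5,-6,-7):
    if robot.move_straight(H(0,y,66.3),vel=.02,threshold=6): print('HIT');rep(y);break
    rep(y)
```

```text
0 13.89 [ 0.05  4.98 66.36] F hx hy z 0.46971508996535327 -3.045716493845933 -1.1277725412322122 T [-0.3  -0.45 -0.01]
3 14.14 [ 0.    2.84 66.32] F hx hy z 1.2732913023079022 -3.539647828963493 0.5233460647777746 T [-0.24 -0.43 -0.05]
1 14.39 [-0.03  0.92 66.26] F hx hy z 0.2547173156715876 -2.859563538823673 0.08613546229944352 T [-0.2  -0.38 -0.05]
-1 14.64 [-0.01 -1.06 66.29] F hx hy z 1.2583675245177326 -2.8820368454498553 0.07878773120093358 T [-0.23 -0.43 -0.08]
-3 14.89 [-0.05 -3.04 66.28] F hx hy z 0.7220056480946985 -1.9423484052983768 -0.5483467421145416 T [-0.16 -0.39 -0.  ]
-5 15.14 [-0.04 -5.02 66.26] F hx hy z -0.006041503232058876 -1.4997958451609155 -0.7805047569281607 T [-0.12 -0.34  0.  ]
-6 15.39 [-0.05 -6.   66.25] F hx hy z 0.244461771610601 -1.468972708921035 -0.6989358820530442 T [-0.24 -0.29 -0.05]
-7 15.64 [-0.03 -7.   66.26] F hx hy z 0.37614812908429585 -1.5600373116778274 0.17631730458755746 T [-0.11 -0.24 -0.01]
```

Run:
```python
from u import *
from workcell import robot
np.set_printoptions(precision=2,suppress=True)
def rep(l):
    st=robot.state();w=np.array(st['wrist_force']);print(l,round(st['time'],2),inH(st['position']),'F hx hy z',w[:2]@hx,w[:2]@hy,w[2],st['opening']*88)
print(robot.move_straight(H(0,-10,66.3),vel=.01,threshold=3));rep('bottom')
st=robot.state();y=inH(st['position'])[1]
robot.set_gripper(.80,10);robot.dwell(.3);rep('open')
robot.move_straight(H(0,y,170),vel=.1);robot.goto(H(-200,0,260),Q);rep('up')
for n in('scene','top'):
    f=robot.grab_frame(n);np.save(f'pics/{n}3.npy',f,allow_pickle=True)
    im=f['image'][185:315,220:400] if n=='scene' else f['image'][165:290,250:400]
    cv2.imwrite(f'pics/{n}3.png',cv2.resize(im,None,fx=4,fy=4,interpolation=cv2.INTER_CUBIC))
```

```text
True
bottom 15.88 [-0.11 -7.64 65.78] F hx hy z 1.162340125121438 0.23240971939068072 0.3553292044389165 51.152525440915944
open 16.66 [-0.18 -7.89 65.72] F hx hy z -0.3757490878730501 -0.0820369735309745 0.45160392442499364 70.17416644207543
up 18.73 [-199.41   -0.09  259.49] F hx hy z 0.32306478520909165 -0.7510564551117291 -0.34903425424971757 70.6810660687011
```

View pics/scene3.png

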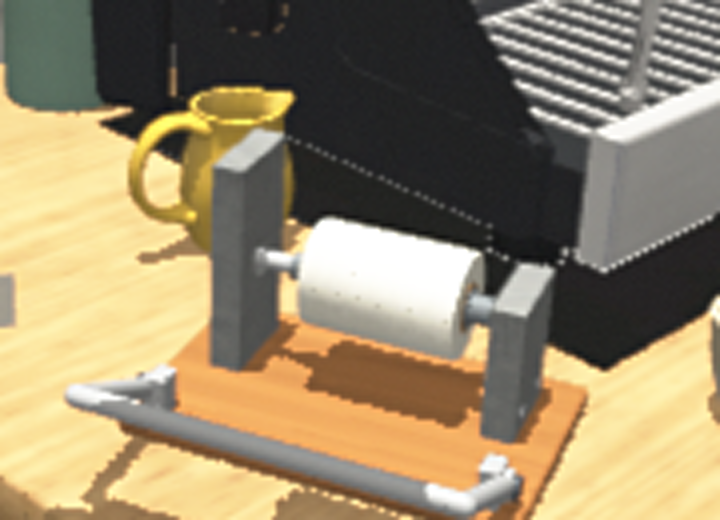

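The roll is seated level: the plunger enters the tall cheek at (262,262), the pin enters the low cheek at (492,305), and it is clear of the gripper. The crossbar still runs from (75,395) to (460,500). Next I check the seat numerically and then swing the bar.

Run:
```python
from u import *
from workcell import robot
np.set_printoptions(precision=2,suppress=True)
s=np.load('pics/scene3.npy',allow_pickle=True).item()
W=lambda p:((p[0]+.5)/4-.5+220,(p[1]+.5)/4-.5+185)
def vert(p,x=0):
    c,d=ray(s,W(p));n=np.array([*hx,0]);k=((HO+hx*x*1e-3)@hx-c@n)/(d@n);return inH(c+k*d)
print('roll +y end (32)',vert((300,265)),'-y end (-44)',vert((470,306)))
b=inH([.4902,-.1399,.0559]);a0=np.arctan2(b[2]-20,-70-b[0]);print('bar',b,'r',np.hypot(b[2]-20,-70-b[0]),'a',a0,'angle',1.92-a0)
def rep(l):
    st=robot.state();w=np.array(st['wrist_force']);print(l,round(st['time'],2),inH(st['position']),'F hx hy z',w[:2]@hx,w[:2]@hy,w[2],st['opening']*88)
B=lambda a,dz=12:H(-70-75*np.cos(a),0,20+75*np.sin(a)+dz)
robot.set_gripper(.4,6);robot.goto(B(a0,80),Q);print(robot.move_straight(B(a0),vel=.08,threshold=6))
robot.set_gripper(0,6);rep('pinch')
for a in np.linspace(a0,1.80,9)[1:]:
    if robot.move_straight(B(a),vel=.06,threshold=12): rep('HIT %.2f'%a);break
rep('arc')
```

```text
roll +y end (32) [-0.   42.58 63.43] -y end (-44) [ -0.   -43.13  62.66]
bar [-137.67    0.84   55.9 ] r 76.60339289012092 a 0.4877592819688319 angle 1.432240718031168
False
pinch 21.62 [-136.47   -0.02   67.25] F hx hy z -2.782349910433922 0.028964892315387347 1.7675352565757827 9.492132985171342
arc 24.49 [-52.53   0.04 104.78] F hx hy z 1.1706000600333812 -2.528135772267075 0.5018222221564563 10.010107320010308
```

Run:
```python
from u import *
from workcell import robot
np.set_printoptions(precision=2,suppress=True)
def rep(l):
    st=robot.state();w=np.array(st['wrist_force']);print(l,round(st['time'],2),inH(st['position']),'F hx hy z',w[:2]@hx,w[:2]@hy,w[2],st['opening']*88)
B=lambda a,dz=12:H(-70-75*np.cos(a),0,20+75*np.sin(a)+dz)
for a in (1.86,1.91,1.95,1.99,2.03):
    h=robot.move_straight(B(a),vel=.02,threshold=6);rep('%.2f %s'%(a,h))
    if h: break
robot.set_gripper(.18,6);rep('open');x,y,z=inH(robot.state()['position'])
robot.move_straight(H(x,0,150),vel=.08);robot.goto(H(-200,0,260),Q);rep('up')
f=robot.grab_frame('scene');np.save('pics/scene4.npy',f,allow_pickle=True)
cv2.imwrite('pics/scene4.png',cv2.resize(f['image'][185:315,220:400],None,fx=4,fy=4,interpolation=cv2.INTER_CUBIC))
```

```text
1.86 False 24.87 [-48.52   0.09 103.71] F hx hy z 0.9037871607030903 -2.5320460876799507 -0.7045641853843971 9.491061814504306
1.91 False 25.2 [-44.87   0.13 102.6 ] F hx hy z 0.3246785206510193 -2.005722224086418 0.16917606538333008 9.567331552404996
1.95 True 25.41 [-43.53   0.12 101.85] F hx hy z -3.7625586750846782 -0.3368548814470056 4.70162325459974 9.863670539829041
open 25.72 [-43.3    0.17 101.38] F hx hy z 0.27775475648790215 0.7628787508684445 0.2335124237590324 15.958021614310672
up 27.27 [-199.53    0.1   259.17] F hx hy z 1.0288331912790254 0.07501363494677216 -0.8834095606004699 15.686372696279886
```

View pics/scene4.png

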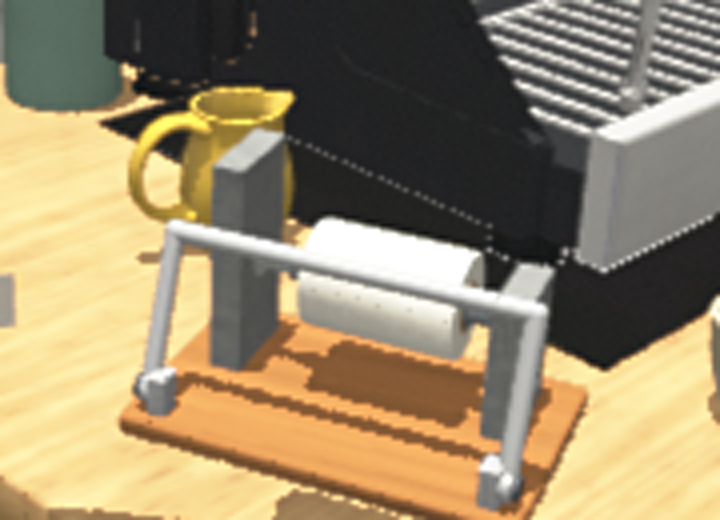

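The bar is over, with the crossbar from (172,232) to (543,310), and the roll is still seated. A gentle push from the front will confirm it is on its stop.

Run:
```python
from u import *
from workcell import robot
np.set_printoptions(precision=2,suppress=True)
def rep(l):
    st=robot.state();w=np.array(st['wrist_force']);print(l,round(st['time'],2),inH(st['position']),'F hx hy z',w[:2]@hx,w[:2]@hy,w[2],st['opening']*88)
robot.set_gripper(0,6);robot.goto(H(-90,0,160),Q);robot.move_straight(H(-90,0,98),vel=.1);rep('ready')
print(robot.move_straight(H(-55,0,98),vel=.02,threshold=6));rep('push')
robot.move_straight(H(-100,0,98),vel=.08);robot.goto(H(-200,0,260),Q);rep('up')
f=robot.grab_frame('scene');b=np.load('pics/scene4.npy',allow_pickle=True).item()['image']
d=cv2.absdiff(f['image'],b).max(2)[185:315,220:400];print('changed px in holder view',(d>40).sum())
a=np.load('pics/scene0.npy',allow_pickle=True).item()['image'];d=cv2.absdiff(f['image'],a).max(2)
for n,(x0,x1,y0,y1) in dict(labels=(172,222,242,272),jug=(250,282,205,250),cup=(395,442,255,295)).items(): print(n,(d[y0:y1,x0:x1]>50).sum())
```

```text
ready 29.12 [-90.05  -0.5   98.83] F hx hy z 0.2098162006398915 0.601349469146005 0.43917756063006663 0.3730872290736985
True
push 30.37 [-63.13   0.09  97.73] F hx hy z -2.4004299261403497 -0.7261604860422536 2.6437854049928964 0.36529707293089675
up 31.76 [-199.63    0.29  258.89] F hx hy z 0.044622507460458406 0.10420050662114604 0.7029801555053623 0.743510140241925
changed px in holder view 41
labels 87
jug 116
cup 0
```

Run:
```python
from workcell import robot
import cv2,numpy as np
f=robot.grab_frame('scene')['image'];a=np.load('pics/scene0.npy',allow_pickle=True).item()['image']
c=lambda i:cv2.resize(i[195:320,150:380],None,fx=3.2,fy=2.3,interpolation=cv2.INTER_CUBIC)
cv2.imwrite('pics/final.png',np.vstack([c(f),c(a)]))
```

```text
(no output)
```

View pics/final.png

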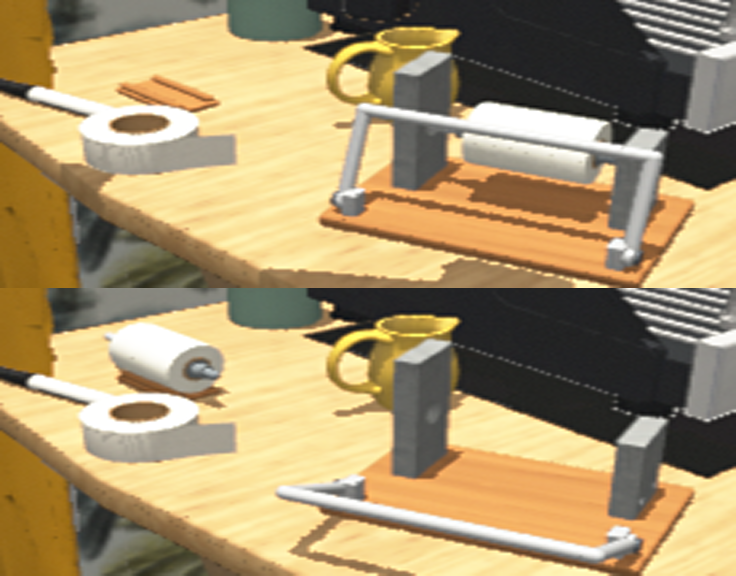

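The top half is now and the bottom half is the start. The labels (140,135) and the jug (410,60) are unmoved, the pixel changes being shadow and the bar. The roll is seated and the bar closed.

```bash
python3 -c "
from workcell import robot
print(robot.finish_job())"
```

```text
the job is handed in; nothing more can be done
None
```

The job is handed in at about 32 s: camera and force readings show the roll seated in both cups and released, then the tear bar swung onto its stop, with the cup, jug and label roll unmoved.

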